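Switch the cap diverter to the empty tub and feed two caps

TASK

The diverter's cardboard tray is full: with a fingertip, press the raised black tab of the seesaw gate all the way down, so that the gate rocks over and slopes to the empty clear tub. Then push the two gold caps lying on the feed shelf along it and off its end, so that both run over the gate and down the chute into the tub. Do not lift or carry the caps, leave the gate tipped to the tub, and do not disturb the vial and the spare cap standing on the base plate.

Things in the scene. Friction and masses are not known exactly. Their poses are not given: they have to be found in the camera images.
- diverter: Benchtop cap diverter, fixed in a run but anywhere on the bench and turned any way round. Aluminium base plate 260 x 500 x 10 mm; origin: centre of its underside, z up. Coordinates below are (x, y, z) in its frame, mm. Feed shelf in the -x half, gate and chutes at x=54, clear tub at the -y end, full tray at the +y end. Nothing on it is higher than z=185.
- shelf_end (a point): Middle of the top edge of the feed shelf's open end, at (25, 0, 133), beside the gate's middle. The shelf is a level steel strip along x from x=-125 to 25, top at z=133, between two rails (inner faces y=-13 and 13, outer -20 and 20, tops z=141); open above and at both ends. Caps are pushed along it in +x and drop 5 mm on to the gate; all polished, slippery. Axes as the diverter's.
- gate (a joint): Seesaw gate, a steel trough 60 mm wide (x), 160 mm long (y), on a pivot along x at (54, 0, 125); rad. Hard stops at -0.4 and +0.4. Negative: slopes down to the full tray (+y), as at the start (-0.4 to -0.3). +0.4: fully over, slopes down to the tub (-y). Stiff hinge, stays where left; about 2 N down on a tab moves it.
- pivot (a point): Point on the gate's pivot axis, at (54, 0, 125). The gate's top is 3 mm above it. A cheek along the gate's +x edge (x=84 to 87), 25 mm above the gate's top, stops the caps. Fingers may sweep past the shelf's end to x=60 with their tips at z=145 or higher without touching the gate. Axes as the diverter's.
- tab_tub (a point): Middle of the top of the black thumb tab (52 x 42 x 6 mm, long side along x) at the tub end (-y) of the gate, outside the cheek, moving with the gate: 60 mm in +x and 60 mm in -y from the pivot along the gate. Raised at the start (z 146 to 151), z=104 when fully down. Free space below it. The cheek is 27 mm from this point.
- tab_tray (a point): The same point on the other thumb tab, at the full-tray end (+y) of the gate. Low at the start.
- cap_front: Gold metal cap, plain cylinder 24 mm in diameter, 28 mm long, 15 to 40 g, lying on the feed shelf with its axis along the diverter's x; the one nearer to the gate. Origin: its centre, on its axis (z=145). Its x axis is the cylinder's axis.
- cap_rear: The same kind of cap, lying on the shelf behind the front one (farther in -x) with a gap of 4 to 24 mm. Pushed in +x it pushes the front one ahead of it. Its rear end face is 14 mm behind its origin, and it drops on to the gate once that face reaches the shelf's end.
- tub_in (a point): Centre of the inner floor of the empty clear plastic tub, at (54, -188, 13); axes as the diverter's. Tub 140 (x) x 118 (y) x 55 mm, walls 3 mm, rim at z=65. A steel chute, 62 mm wide inside with 22 mm sides, slopes from the gate's end (y=-78, z=91) down to it (y=-130, z=69).
- tray_in (a point): Middle of the full shallow cardboard tray at (54, 188, 56), same outline as the tub, filled with rows of gold caps, under a like chute on the +y side.
- vial: Bystander: small amber glass vial with gold cap, 26 mm in diameter, 75 mm tall, standing on the base plate on the -y side of the feed shelf. Origin: centre of its underside.
- spare_cap: Bystander: gold cap 24 mm in diameter, 28 mm tall, standing on end on the base plate on the +y side of the feed shelf. Origin: centre of its underside.

How it is judged:
By the outcome, as a careful person would: the job done as asked, in the order asked, and still so for the second after the job is handed in, with the robot touching nothing.
It also fails if it takes over 45 s, if anything falls off the work surface, if the arm or the gripper's body presses on something with over 40 N, if the wrist force passes 120 N, or if a joint passes its speed limit or range.

ROBOT

A 7-joint arm with a two-finger parallel gripper is mounted at the origin on the work surface. World frame = base frame: x ahead of the robot, y to its left, z up, the work surface at z = 0. Lengths are in m, angles in degrees, forces in N, time in s.
With the tool pointing down it reaches from about 0.425 to 0.95 m from the base axis. Payload 16.7 kg.
Tool frame: the origin (TCP) lies on the centre line of the jaws, within the pads' length; the fingertips stand 14 mm ahead of it and the grasp point (between the pads) lies 5 mm behind it; y points along the fingers, x is the direction in which the jaws open and shut, and the axes are right-handed (so a half turn about y gives the same grasp; the last joint's range is limited). The gripper opens to 94 mm and grips with 3 to 60 N. Pads are 16 mm wide; open, the fingers measure 119 mm over their backs; the gripper's body (75 mm by 177 mm) begins 78 mm behind the grasp point.
Start: joints at [57.038, 24.414, 4.234, 92.017, -1.954, 63.644, -3.845], TCP at [0.279, -0.615, 0.219] pointing down, gripper open.
Joint ranges: [-163.25, 163.25], [-28.42, 122.38], [-70.27, 78.77], [12.13, 141.07], [-58.53, 238.53], [9.26, 117.41], [-156.51, 156.51]. Speed limits (degrees/s): [108.29, 108.29, 136.94, 136.94, 172.46, 172.46, 172.46].

INTERFACE

Orientations are given as [roll, pitch, yaw] about the fixed x, y, z axes, in that order (R = Rz(yaw) Ry(pitch) Rx(roll)).
In Python, from bench import arm, viewer, close_job gives the robot as it stands. The module is installed in compiled form; this text tells all that it offers.
- The arm moves only by the tool drive_tool, never from a script. Its argument "series" is a list of rows, each an object with "xyz": the shift along the tool's x, y, z in cm, a list of three; "turn": the turn about the tool's y in rad. In form: [{"xyz": [dx, dy, dz], "turn": turn}, ...]. A call has 1 to 20 rows; each row shifts and turns the commanded pose from where the row before left it, along the tool's axes as they then stand; what a row does not reach is not made up. A row lasts 1/8 s, in which the tool goes at most 62.5 mm and 10.7 degrees, less where a joint would pass 70% of its speed; a pose out of reach is approached as far as the arm can. A call is refused whole if a number of a shift passes 6.25 or a number of a turn 0.188, either way. A call with a gripper value outside its range is refused whole. "jaw" is the opening, from -1 (shut) to 1 (fully open), set as the call begins (left out, the last holds). The fingers move at their own pace and stop on an object; the grip force is fixed at half the most. Time passes only in rows, so rows that do not move let the fingers close. It gives the time, the measured TCP pose, the force and the opening at its end, in the units of the state.
- arm.sense(): the state, without advancing time (a new reading comes with each control period).
- viewer.camera(name): name is "scene" or "top" or "wrist"; returns the picture (480x640x3 uint8, blue, green, red); there is no depth.
- viewer.camera_params(name): a dict with "fx", "fy", "cx", "cy" (pixels), "world_from_camera" (4x4, takes a point from camera to world coordinates); the wrist camera has in their place "T_tool_cam" (4x4, takes a point from camera to tool coordinates, whose origin is the TCP and whose axes are the tool frame's). Camera axes: x right, y down, z forward; pixel columns grow to the right and rows downward; lengths in m; the calibration is good to about 2 mm. A picture is of the moment at which its call begins: read the wrist's pose just before it. camera_params takes no time and is no camera call.
- close_job(): hands the job in, once; it reports no verdict.
The state is a dict: "t": time; "joint_pos": joint angles; "qvel": joint speeds; "tau": joint torques, N m; "eef_pos": TCP position; "eef_rot": TCP orientation; "force": force on the tool from outside, world axes, zero at the start; "ft_torque": the same for the moment, N m; "finger_gap": finger opening in m.
Only numpy, scipy, OpenCV 4.12 (cv2) and the standard library are available. Lean on these libraries where they do the work, as an engineer would, in place of code of your own. Each camera call takes 0.05 s, during which the arm holds its last target.

## Working session

There is one attempt and no reset: what is moved stays moved. The work goes in short steps, Python scripts to look and compute and a tool call to move; the robot and the scene stay as the last step left them, time stands still between calls to the robot, and variables do not carry over. Pictures are saved under pics/ and viewed, and the job is handed in when it is done.

Besides the shell and the picture viewer there is one more tool, called after ">>>" by a JSON object that holds its "fn" and its "kwargs", one argument or row to a line. drive_tool: Moves the arm, as the interface text tells. Its arguments: {"type":"object","properties":{"series":{"type":"array"},"jaw":{"type":"number"}},"required":["series"]}

```bash
mkdir -p pics
python3 - <<'E'
from bench import arm, viewer
import cv2, json
s=arm.sense();print(s)
for n in ["scene","top","wrist"]:
    cv2.imwrite(f"pics/a_{n}.png",viewer.camera(n)); p=viewer.camera_params(n); print(n,p)
E
```

```text
{'t': 0.0, 'joint_pos': array([57.03646419, 24.44842285,  4.23065701, 92.05209901, -1.95250985,
       63.64438951, -3.84501687]), 'qvel': array([-0.11428823,  0.00651329,  0.01346355,  0.09172358, -0.02687053,
        0.06355988, -0.15225558]), 'tau': array([-2.16495631e-03, -9.35824656e+01,  3.66540089e+00, -4.54197407e+01,
       -4.89509571e-02,  2.00781366e-02,  4.22554911e-05]), 'eef_pos': array([ 0.27861917, -0.61434672,  0.21879066]), 'eef_rot': array([-9.00061291e+01,  7.25313366e-02, -6.56032873e+01]), 'force': array([0.43078749, 0.41103978, 0.06901949]), 'ft_torque': array([-0.01815853, -0.03848985,  0.0571736 ]), 'finger_gap': 0.09412902501990733}
scene {'fx': 481.2430279872281, 'fy': 481.2430279872281, 'cx': 319.86015630239217, 'cy': 235.60873382489268, 'world_from_camera': array([[ 0.77965991,  0.38526086, -0.49366436,  0.93698749],
       [ 0.62579919, -0.45104945,  0.63634092, -0.45430001],
       [ 0.02249021, -0.80506426, -0.5927611 ,  0.54052738],
       [ 0.        ,  0.        ,  0.        ,  1.        ]])}
top {'fx': 512.1550970597114, 'fy': 512.1550970597114, 'cx': 318.7881747197243, 'cy': 233.02924205269593, 'world_from_camera': array([[ 0.02581719, -0.9826132 ,  0.18386075,  0.43968958],
       [-0.9995657 , -0.02276009,  0.01871862,  0.01517793],
       [-0.01420847, -0.18426416, -0.98277405,  0.82177748],
       [ 0.        ,  0.        ,  0.        ,  1.        ]])}
wrist {'fx': 378.9547176037722, 'fy': 378.9547176037722, 'cx': 319.9108199674279, 'cy': 241.6887062429759, 'T_tool_cam': array([[ 9.99998943e-01, -6.28770243e-04,  1.31077724e-03,
         2.54081679e-04],
       [-1.43660423e-03, -2.89190330e-01,  9.57270541e-01,
        -1.65619366e-01],
       [-2.22839127e-04, -9.57271413e-01, -2.89190927e-01,
         8.52201233e-02],
       [ 0.00000000e+00,  0.00000000e+00,  0.00000000e+00,
         1.00000000e+00]])}
```

View pics/a_scene.png

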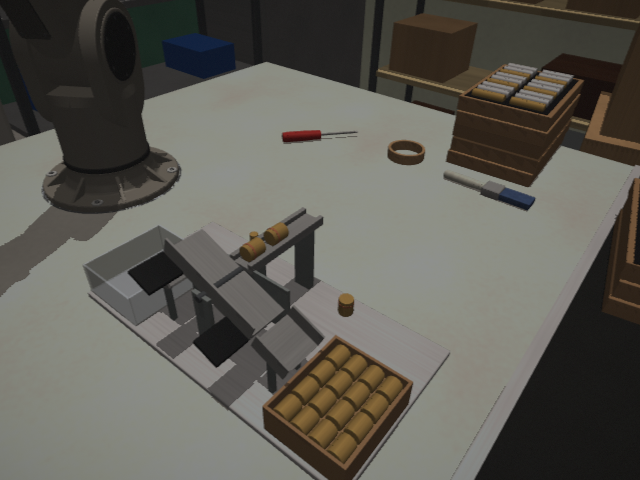

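View pics/a_top.png

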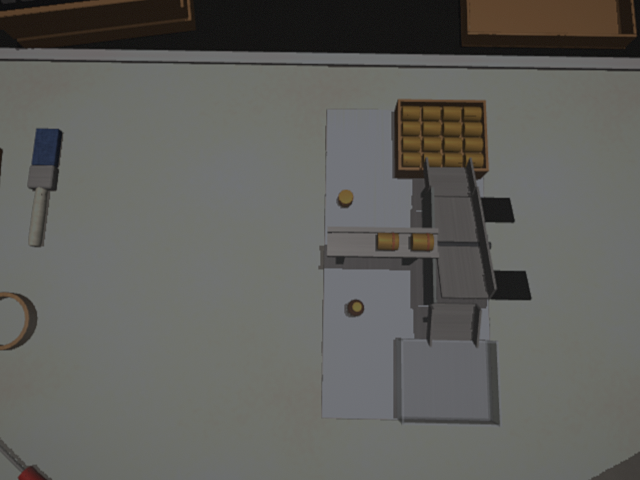

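View pics/a_wrist.png

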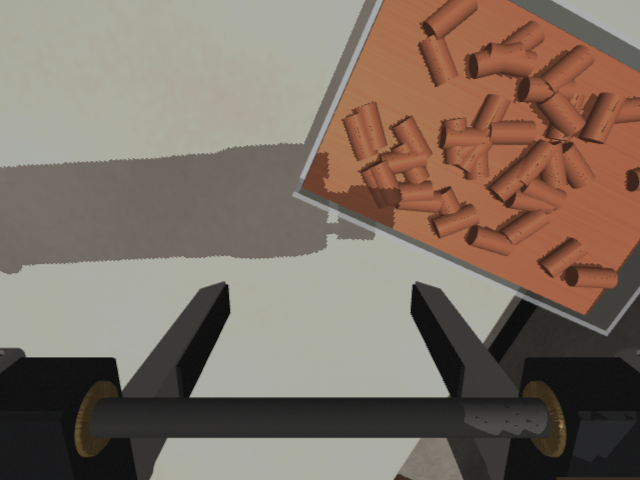

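The top view shows the diverter with its -x plate edge from about (327,109) to (322,418). The shelf is at row ~242, the caps at (388,241) and (423,241), the tub is below and the tabs are on the right.

Run:
```python
import cv2,numpy as np
im=cv2.imread("pics/a_top.png")
c=im[90:430,310:540]
c=cv2.resize(c[0:170],None,fx=3.4,fy=3.4,interpolation=cv2.INTER_CUBIC);cv2.imwrite("pics/b1.png",cv2.convertScaleAbs(c,alpha=1.5))
c=im[255:430,310:540];c=cv2.resize(c,None,fx=3.4,fy=3.4,interpolation=cv2.INTER_CUBIC);cv2.imwrite("pics/b2.png",cv2.convertScaleAbs(c,alpha=1.5))
```

```text
(no output)
```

View pics/b1.png

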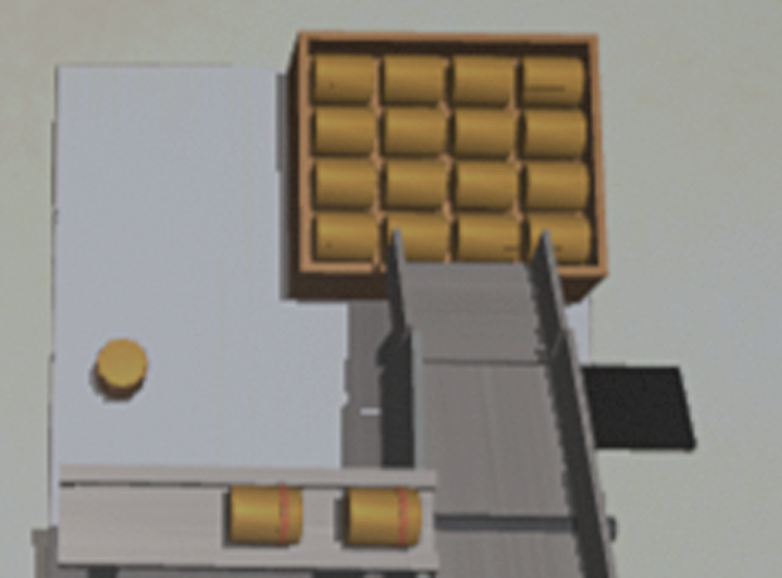

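View pics/b2.png

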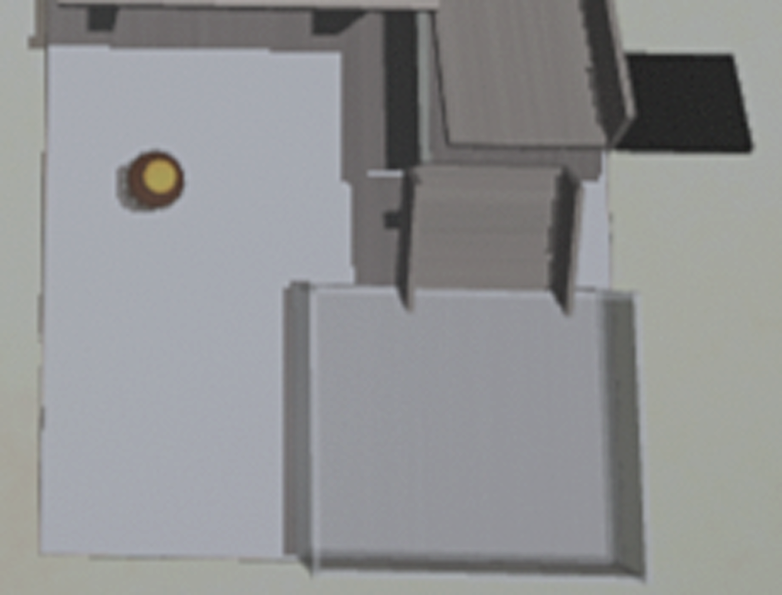

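```bash
cat > h.py <<'E'
import numpy as np
from bench import viewer
def ray(n,uv,z):
    p=viewer.camera_params(n);T=p["world_from_camera"]
    d=T[:3,:3]@np.array([(uv[0]-p["cx"])/p["fx"],(uv[1]-p["cy"])/p["fy"],1]);o=T[:3,3]
    return o+d*(z-o[2])/d[2]
def proj(n,P):
    p=viewer.camera_params(n);T=np.linalg.inv(p["world_from_camera"]);q=T[:3,:3]@P+T[:3,3]
    return np.array([p["fx"]*q[0]/q[2]+p["cx"],p["fy"]*q[1]/q[2]+p["cy"]])
E
python3 - <<'E'
from h import *
L=[((-130,250,10),(326.8,109.4)),((-130,-250,10),(321.8,417.4)),((-125,20,141),(327.6,227.1)),((25,20,141),(438.2,228.2)),((-125,-20,141),(327,255.6)),((25,-20,141),(438.5,257.6)),
((-16,-129,65),(401.2,339.1)),((124,-129,65),(497.4,341.2)),((124,-247,65),(499.7,425)),((-16,-247,65),(401.8,423.5))]
D=np.array([l[0] for l in L])/1e3;W=np.array([ray("top",l[1],l[0][2]/1e3) for l in L])
a=D[:,0]+1j*D[:,1];b=W[:,0]+1j*W[:,1]
ac=a-a.mean();bc=b-b.mean();s=(bc*ac.conj()).sum();r=s/abs(s);t=b.mean()-r*a.mean()
print("yaw",np.degrees(np.angle(r)),"t",t,"scale",abs(s)/(abs(ac)**2).sum())
print(np.round((b-(r*a+t))/r*1e3,1))
def w(x,y,z): q=r*(x+1j*y)/1e3+t; return np.array([q.real,q.imag,z/1e3])
for n in[(-125,20,141),(25,20,141),(-125,-20,141),(-130,250,10),(130,-250,10),(54+60,-60,149)]: print(n,w(*n).round(4),proj("scene",w(*n)).round(1))
# caps: left/right ends at top z=157
for nm,u in [("rear",(230,302)),("front",(347,421))]:
    for x in u:
        p=ray("top",(310+x/3.4,90+516/3.4),.152); q=((p[0]+1j*p[1])-t)/r*1e3; print(nm,q)
for nm,u in[("vialcap",(310+159/3.4,255+176/3.4,.085)),("spare",(310+121/3.4,90+363/3.4,.038)),]:
    p=ray("top",u[:2],u[2]); print(nm,((p[0]+1j*p[1])-t)/r*1e3)
E
```

```text
yaw -89.64798686970674 t (0.5576424404738105-0.10799224141559538j) scale 0.990162433022577
[ 0.9-2.6j  1.7+1.5j  0.7-1.4j  0. -0.4j  0.5-0.4j -0.5-0.4j  0.6-0.3j
 -1.3-0.5j -3.1+2.8j  0.3+1.7j]
(-125, 20, 141) [0.5769 0.0171 0.141 ] [323.4 215.6]
(25, 20, 141) [ 0.5778 -0.1329  0.141 ] [251.5 265.4]
(-125, -20, 141) [0.5369 0.0169 0.141 ] [302.8 206.1]
(-130, 250, 10) [0.8068 0.0235 0.01  ] [450.7 349.4]
(130, -250, 10) [ 0.3084 -0.2395  0.01  ] [ 87.5 291.3]
(114, -60, 149) [ 0.4983 -0.2224  0.149 ] [153.9 269.2]
rear (-57.70715165881189-2.2545778421341724j)
rear (-29.728484956632546-1.7714796368669823j)
front (-12.258706384590367-1.4698348599944j)
front (16.44117214225238-0.9742837332987511j)
vialcap (-80.90647985673867-85.1473669807013j)
spare (-96.80485338900641+88.41734688983749j)
```

Run:
```python
import cv2
im=cv2.imread("pics/a_scene.png")[190:350,80:360]
cv2.imwrite("pics/b3.png",cv2.convertScaleAbs(cv2.resize(im,None,fx=2.8,fy=2.8,interpolation=cv2.INTER_CUBIC),alpha=1.5))
```

```text
(no output)
```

View pics/b3.png

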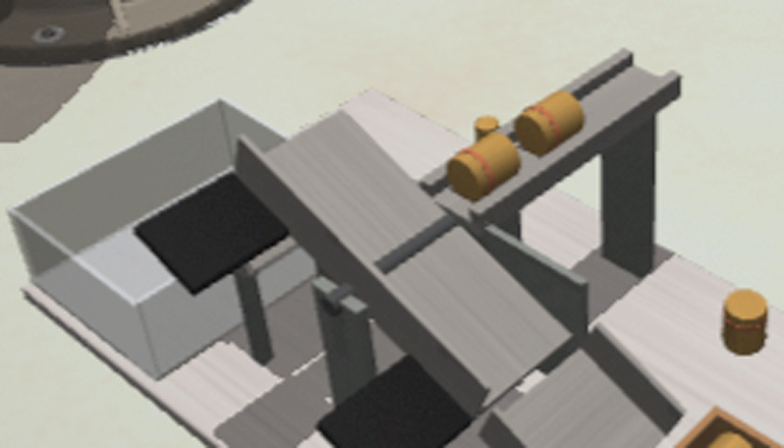

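The scene view agrees with the top-view fit to about 2 mm: the shelf's far corner is at (324,217) and the raised tab's centre at (156,272). Next I shut the jaws and turn the tool x to the diverter's +x, so that tool x, z and -y become the diverter's x, y and z.

>>> {"fn": "drive_tool", "kwargs": {
  "series": [
    {"xyz": [0, 0, 0], "turn": 0.14},
    {"xyz": [0, 0, 0], "turn": 0.14},
    {"xyz": [0, 0, 0], "turn": 0.14},
    {"xyz": [0, 0, 0], "turn": 0},
    {"xyz": [0, 0, 0], "turn": 0}
  ],
  "jaw": -1
}}

```text
t: 0.78
eef_pos: [0.2788, -0.6146, 0.2194]
eef_rot: [-90.0, 0.0, -89.5]
force: [-0.2, 0.5, -0.8]
finger_gap: 0.0472
```

```bash
cat >> h.py <<'E'
r=np.exp(1j*np.radians(-89.648)); t=0.55764-0.10799j
def dv(p): q=((p[0]+1j*p[1])-t)/r*1e3; return np.round([q.real,q.imag,p[2]*1e3],1)
E
python3 - <<'E'
from h import *
from bench import arm
s=arm.sense();print(s["t"],dv(s["eef_pos"]),s["eef_rot"],s["force"],s["finger_gap"])
E
```

```text
0.775 [ 504.9 -281.9  219.4] [-9.00069723e+01  1.16910978e-02 -8.94755361e+01] [-0.22289436  0.50871938 -0.75231386] 0.04718610054717875
```

>>> {"fn": "drive_tool", "kwargs": {
  "series": [
    {"xyz": [-2, 0, 1]},
    {"xyz": [-4, 0, 2.5]},
    {"xyz": [-4.5, 0, 2.5]},
    {"xyz": [-4.5, 0, 2.5]},
    {"xyz": [-4.5, 0, 2.5]},
    {"xyz": [-4.5, 0, 2.5]},
    {"xyz": [-4.5, 0, 3]},
    {"xyz": [-4.5, 0, 3]},
    {"xyz": [-3.5, 0, 2]},
    {"xyz": [-2, 1, 1]},
    {"xyz": [-0.2, 1, 0]},
    {"xyz": [0, 0, 0]},
    {"xyz": [0, 0, 0]}
  ]
}}

```text
validation failed for argument at $.se...
```

Run:
```python
from h import *
from bench import arm
import cv2
s=arm.sense();print(s["t"],dv(s["eef_pos"]),s["eef_rot"],s["force"],s["finger_gap"])
cv2.imwrite("pics/c1.png",viewer.camera("scene"));cv2.imwrite("pics/c2.png",viewer.camera("wrist"))
```

```text
0.775 [ 504.9 -281.9  219.4] [-9.00069723e+01  1.16910978e-02 -8.94755361e+01] [-0.22289436  0.50871938 -0.75231386] 0.04718610054717875
```

View pics/c1.png

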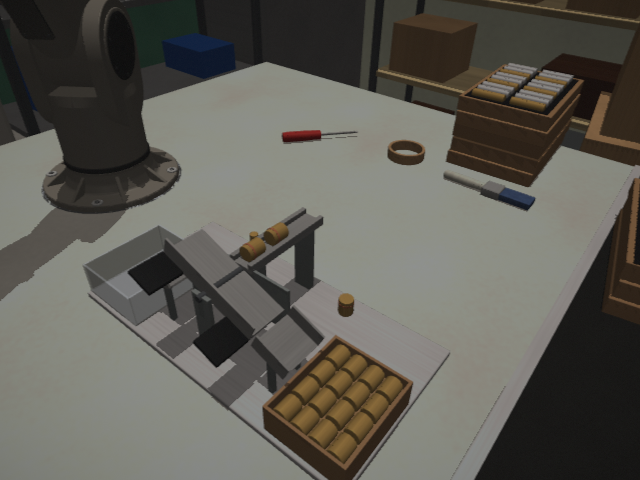

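View pics/c2.png

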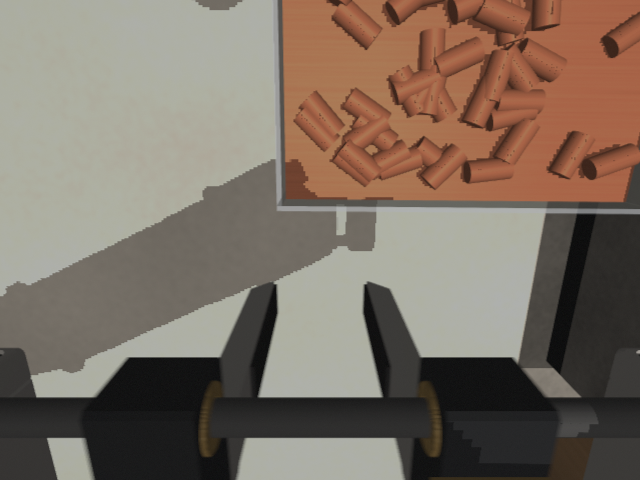

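The call was refused because "turn" has to be in every row, so nothing moved. The jaws are half shut and the scene is unchanged. I'll send it again with "turn".

>>> {"fn": "drive_tool", "kwargs": {
  "series": [
    {"xyz": [-2, 0, 1], "turn": 0},
    {"xyz": [-4, 0, 2.5], "turn": 0},
    {"xyz": [-4.5, 0, 2.5], "turn": 0},
    {"xyz": [-4.5, 0, 2.5], "turn": 0},
    {"xyz": [-4.5, 0, 2.5], "turn": 0},
    {"xyz": [-4.5, 0, 2.5], "turn": 0},
    {"xyz": [-4.5, 0, 3], "turn": 0},
    {"xyz": [-4.5, 0, 3], "turn": 0},
    {"xyz": [-3.5, 0, 2], "turn": 0},
    {"xyz": [-2, 1, 1], "turn": 0},
    {"xyz": [-0.2, 1, 0], "turn": 0},
    {"xyz": [0, 0, 0], "turn": 0},
    {"xyz": [0, 0, 0], "turn": 0}
  ]
}}

```text
t: 2.5
eef_pos: [0.5011, -0.2274, 0.1997]
eef_rot: [-90.0, -0.0, -89.7]
force: [-0.8, -0.1, 0.1]
finger_gap: 0.0005
```

Run:
```python
from h import *
from bench import arm
import cv2
s=arm.sense();print(s["t"],dv(s["eef_pos"]),s["eef_rot"],s["force"],s["finger_gap"])
cv2.imwrite("pics/d1.png",viewer.camera("scene"));cv2.imwrite("pics/d2.png",viewer.camera("wrist"))
```

```text
2.5 [119.1 -57.3 199.7] [-8.99986128e+01 -1.33586638e-02 -8.97461509e+01] [-0.82904146 -0.07335548  0.11061295] 0.00045813501115353424
```

View pics/d1.png

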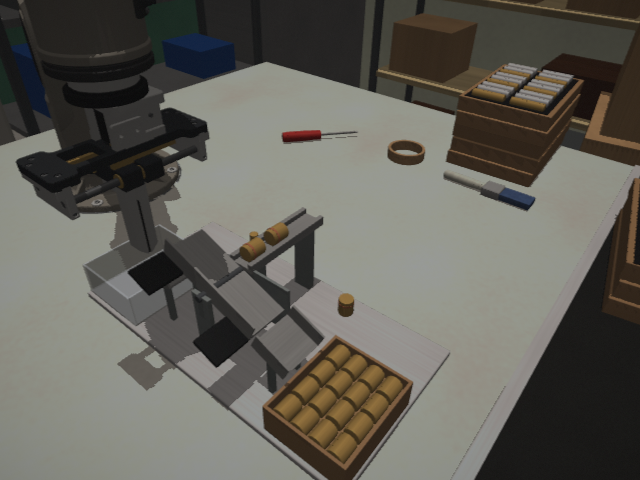

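View pics/d2.png

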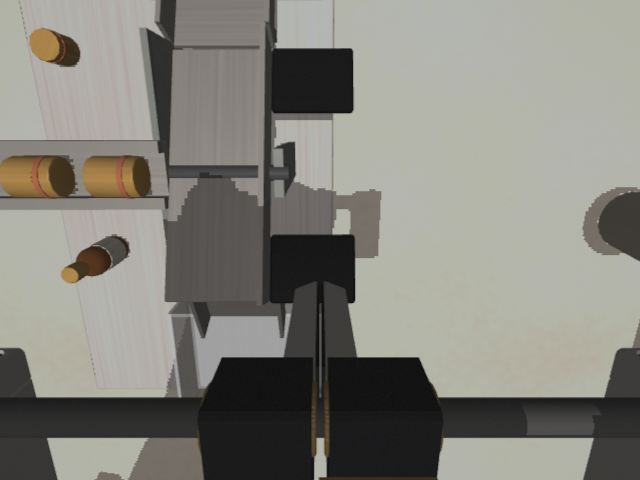

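The wrist view shows the shut fingertips at (321,283), over the raised tab (u 271–354, v 236–303) and clear of the cheek. I'll press down.

>>> {"fn": "drive_tool", "kwargs": {
  "series": [
    {"xyz": [0, 1, 0], "turn": 0},
    {"xyz": [0, 1, 0], "turn": 0},
    {"xyz": [0, 0.7, 0], "turn": 0},
    {"xyz": [0, 0.6, 0], "turn": 0},
    {"xyz": [0, 0.6, 0], "turn": 0},
    {"xyz": [0, 0.6, 0], "turn": 0},
    {"xyz": [0, 0.6, 0], "turn": 0},
    {"xyz": [0, 0.6, 0], "turn": 0},
    {"xyz": [0, 0.6, 0], "turn": 0},
    {"xyz": [0, 0.5, 0], "turn": 0},
    {"xyz": [0, 0.4, 0], "turn": 0},
    {"xyz": [0, 0, 0], "turn": 0},
    {"xyz": [0, 0, 0], "turn": 0}
  ]
}}

```text
t: 4.22
eef_pos: [0.5015, -0.2264, 0.1275]
eef_rot: [-90.0, 0.0, -89.7]
force: [0.3, -0.5, 0.1]
finger_gap: 0.0007
```

>>> {"fn": "drive_tool", "kwargs": {
  "series": [
    {"xyz": [0, 0.3, 0], "turn": 0},
    {"xyz": [0, 0.2, 0], "turn": 0},
    {"xyz": [0, 0, 0], "turn": 0}
  ]
}}

```text
t: 4.6
eef_pos: [0.5014, -0.2264, 0.1223]
eef_rot: [-90.0, 0.0, -89.7]
force: [0.1, -0.2, 0.6]
finger_gap: 0.0006
```

Run:
```python
from h import *
from bench import arm
import cv2
s=arm.sense();print(s["t"],dv(s["eef_pos"]),s["eef_rot"],s["force"],s["finger_gap"])
cv2.imwrite("pics/e1.png",viewer.camera("scene"))
```

```text
4.6 [118.1 -56.9 122.3] [-9.00171956e+01  7.09207004e-03 -8.96750507e+01] [ 0.07062155 -0.24737583  0.5862032 ] 0.0005897070488949848
```

View pics/e1.png

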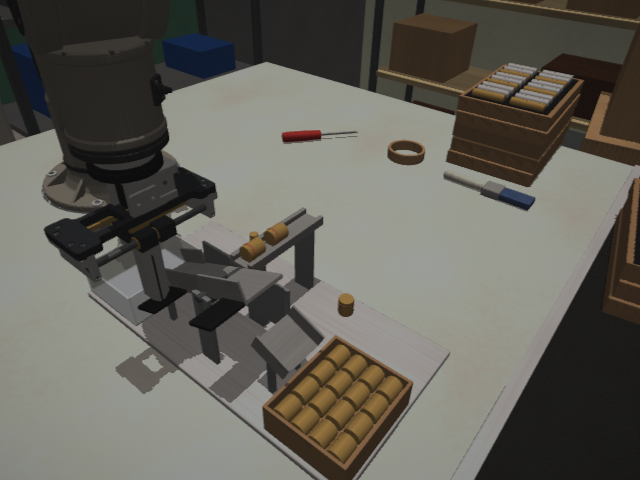

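The gate is rocking over: the tub tab at (162,300) is now lower than the tray tab at (218,313). I'll keep pressing until the force shows the stop.

>>> {"fn": "drive_tool", "kwargs": {
  "series": [
    {"xyz": [0, 0.1, 0], "turn": 0},
    {"xyz": [0, 0.1, 0], "turn": 0},
    {"xyz": [0, 0, 0], "turn": 0}
  ]
}}

```text
t: 5.03
eef_pos: [0.5018, -0.2265, 0.1211]
eef_rot: [-90.0, -0.0, -89.7]
force: [-3.0, 1.9, 11.7]
finger_gap: 0.0006
```

>>> {"fn": "drive_tool", "kwargs": {
  "series": [
    {"xyz": [0, 0.1, 0], "turn": 0},
    {"xyz": [0, 0, 0], "turn": 0}
  ]
}}

```text
t: 5.28
eef_pos: [0.502, -0.2265, 0.1207]
eef_rot: [-89.9, -0.0, -89.7]
force: [-5.7, 3.3, 21.6]
finger_gap: 0.0002
```

>>> {"fn": "drive_tool", "kwargs": {
  "series": [
    {"xyz": [0, 0.1, 0], "turn": 0},
    {"xyz": [0, 0, 0], "turn": 0}
  ]
}}

```text
t: 5.52
eef_pos: [0.5022, -0.2265, 0.1204]
eef_rot: [-89.9, -0.0, -89.7]
force: [-9.5, 4.5, 33.1]
finger_gap: 0.0005
```

The force rose to 33 N with almost no more travel, so the gate is on its hard stop. I'll lift straight up and check.

>>> {"fn": "drive_tool", "kwargs": {
  "series": [
    {"xyz": [0, -0.5, 0], "turn": 0},
    {"xyz": [0, -1.5, 0], "turn": 0},
    {"xyz": [0, -2.5, 0], "turn": 0},
    {"xyz": [0, -3, 0], "turn": 0},
    {"xyz": [0, -2.5, 0], "turn": 0},
    {"xyz": [0, 0, 0], "turn": 0},
    {"xyz": [0, 0, 0], "turn": 0}
  ]
}}

```text
t: 6.4
eef_pos: [0.5012, -0.2263, 0.2182]
eef_rot: [-90.0, 0.0, -89.7]
force: [-0.4, -0.1, -0.8]
finger_gap: 0.0003
```

Run:
```python
from h import *
from bench import arm
import cv2
s=arm.sense();print(s["t"],dv(s["eef_pos"]),s["eef_rot"],s["force"],s["finger_gap"])
cv2.imwrite("pics/f1.png",viewer.camera("scene"))
def w(x,y,z): q=r*(x+1j*y)/1e3+t; return np.array([q.real,q.imag,z/1e3])
for y,h in[(-60,3),(60,3)]:
  th=.4; print(proj("scene",w(114,y*np.cos(th)-h*np.sin(th),125+y*np.sin(th)+h*np.cos(th))))
```

```text
6.4 [118.  -57.1 218.2] [-9.00244815e+01  1.00665447e-02 -8.96724674e+01] [-0.37388786 -0.05948427 -0.81221052] 0.0003296854262111781
[161.85857905 296.73424136]
[216.11878762 310.1674339 ]
```

View pics/f1.png

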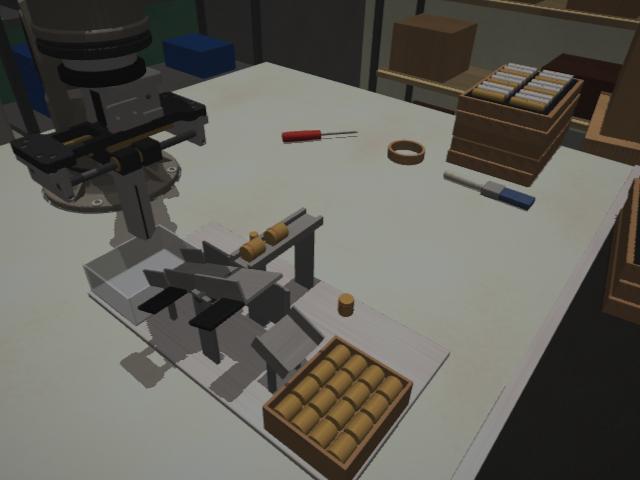

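The tabs show at (163,300) and (217,313). With the same ~3 px offset seen before, that matches the +0.4 prediction, so the gate is fully over. Now I move behind the rear cap.

>>> {"fn": "drive_tool", "kwargs": {
  "series": [
    {"xyz": [-2, 0, 0.5], "turn": 0},
    {"xyz": [-4, 0, 1.2], "turn": 0},
    {"xyz": [-4.5, 0, 1.3], "turn": 0},
    {"xyz": [-4.5, 0, 1.3], "turn": 0},
    {"xyz": [-3.5, 0, 1], "turn": 0},
    {"xyz": [-2, 0, 0.4], "turn": 0},
    {"xyz": [0, 0, 0], "turn": 0},
    {"xyz": [0, 0, 0], "turn": 0}
  ]
}}

```text
t: 7.45
eef_pos: [0.557, -0.0222, 0.218]
eef_rot: [-90.1, -0.0, -89.7]
force: [-0.1, -0.2, -0.1]
finger_gap: 0.0008
```

Run:
```python
from h import *
from bench import arm
import cv2
s=arm.sense();print(s["t"],dv(s["eef_pos"]),s["eef_rot"],s["force"],s["finger_gap"])
cv2.imwrite("pics/g1.png",viewer.camera("scene"));cv2.imwrite("pics/g2.png",viewer.camera("wrist"))
```

```text
7.45 [-8.58e+01 -1.00e-01  2.18e+02] [-9.00562551e+01 -1.69825871e-02 -8.97226990e+01] [-0.0528377 -0.1958278 -0.090567 ] 0.0007996735391016381
```

View pics/g1.png

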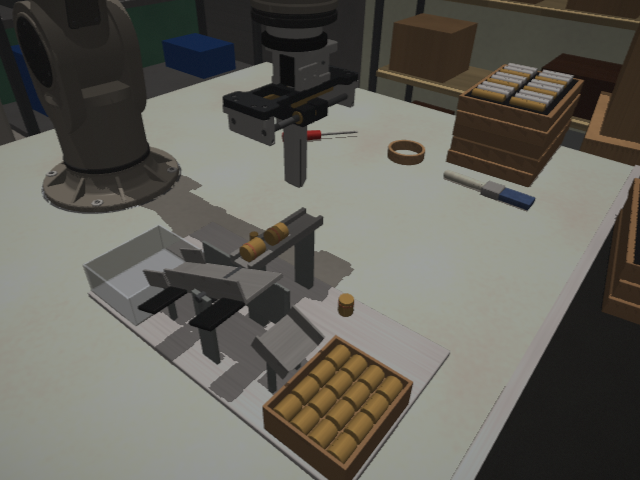

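View pics/g2.png

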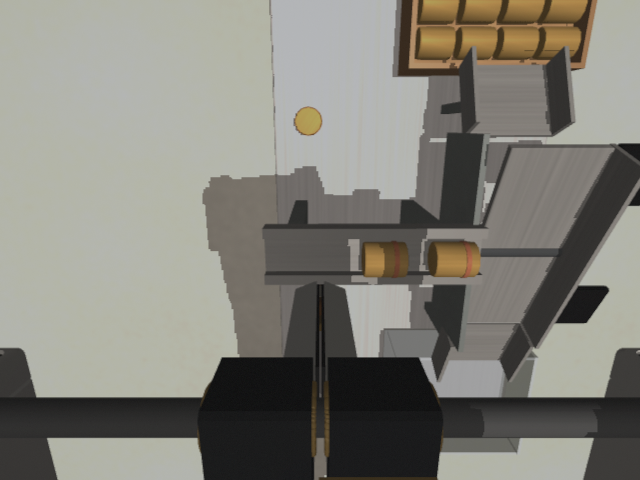

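The wrist view shows the shelf, the rear cap at (385,260) and the front cap at (455,260). The fingers are centred on the shelf with clear space behind the rear cap. I'll lower the tips to about z=146.

>>> {"fn": "drive_tool", "kwargs": {
  "series": [
    {"xyz": [0, 1, 0], "turn": 0},
    {"xyz": [0, 1.5, 0], "turn": 0},
    {"xyz": [0, 1.5, 0], "turn": 0},
    {"xyz": [0, 1, 0], "turn": 0},
    {"xyz": [0, 0.8, 0], "turn": 0},
    {"xyz": [0, 0, 0], "turn": 0},
    {"xyz": [0, 0, 0], "turn": 0}
  ]
}}

```text
t: 8.43
eef_pos: [0.5576, -0.0211, 0.1608]
eef_rot: [-90.0, 0.0, -89.7]
force: [0.0, 0.7, -0.3]
finger_gap: 0.0006
```

Run:
```python
from h import *
from bench import arm
import cv2
s=arm.sense();print(s["t"],dv(s["eef_pos"]),s["eef_rot"],s["force"],s["finger_gap"])
a=viewer.camera("scene")[150:330,180:400];b=viewer.camera("wrist")[180:340,200:540]
cv2.imwrite("pics/h1.png",cv2.resize(a,None,fx=3,fy=3));cv2.imwrite("pics/h2.png",cv2.resize(b,None,fx=2.2,fy=2.2))
```

```text
8.425 [-86.9   0.5 160.8] [-8.99708773e+01  5.63857892e-03 -8.96712911e+01] [ 0.0123378   0.69492359 -0.28581373] 0.0006441155002419317
```

View pics/h1.png

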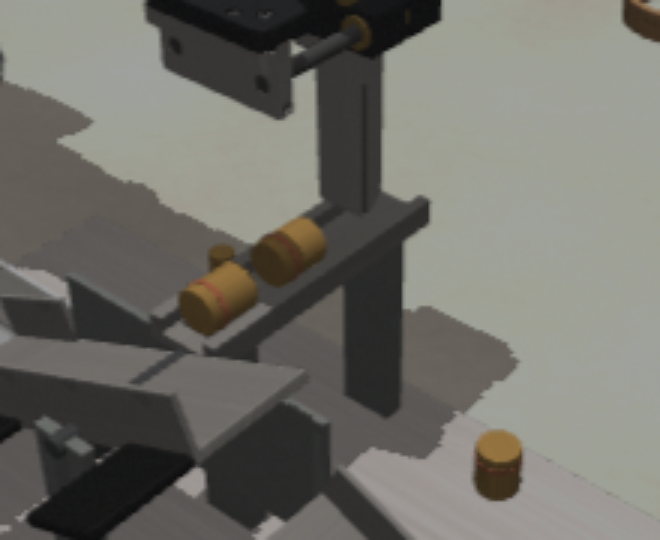

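View pics/h2.png

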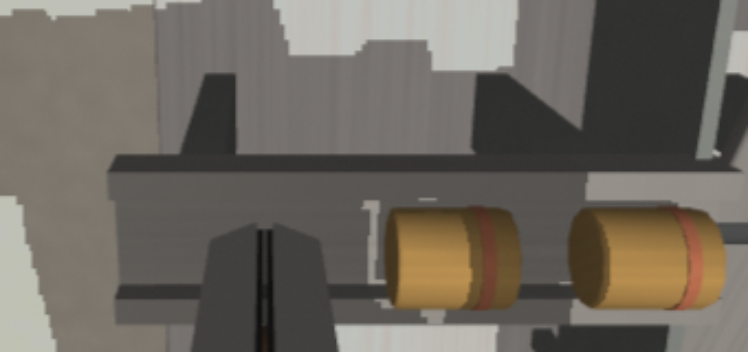

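The tips stand between the rails, just above them, with the rear cap ahead. I'll push slowly in +x, the first part now.

>>> {"fn": "drive_tool", "kwargs": {
  "series": [
    {"xyz": [0.4, 0, 0], "turn": 0},
    {"xyz": [0.5, 0, 0], "turn": 0},
    {"xyz": [0.4, 0, 0], "turn": 0},
    {"xyz": [0.3, 0, 0], "turn": 0},
    {"xyz": [0.3, 0, 0], "turn": 0},
    {"xyz": [0.4, 0, 0], "turn": 0},
    {"xyz": [0.4, 0, 0], "turn": 0},
    {"xyz": [0.4, 0, 0], "turn": 0},
    {"xyz": [0.4, 0, 0], "turn": 0},
    {"xyz": [0.4, 0, 0], "turn": 0},
    {"xyz": [0.4, 0, 0], "turn": 0},
    {"xyz": [0.4, 0, 0], "turn": 0},
    {"xyz": [0.4, 0, 0], "turn": 0}
  ]
}}

```text
t: 10.15
eef_pos: [0.5577, -0.0724, 0.1605]
eef_rot: [-90.0, 0.0, -89.7]
force: [-0.0, -0.1, -1.0]
finger_gap: 0.0005
```

Run:
```python
from h import *
from bench import arm
import cv2
s=arm.sense();print(s["t"],dv(s["eef_pos"]),s["eef_rot"],s["force"],s["finger_gap"])
a=viewer.camera("scene")[150:330,80:340]
cv2.imwrite("pics/i1.png",cv2.resize(a,None,fx=3,fy=3))
```

```text
10.15 [-35.6   0.3 160.5] [-8.99972145e+01  4.67868530e-03 -8.96716923e+01] [-0.03312959 -0.13465781 -0.96213306] 0.0004578884752671679
```

View pics/i1.png

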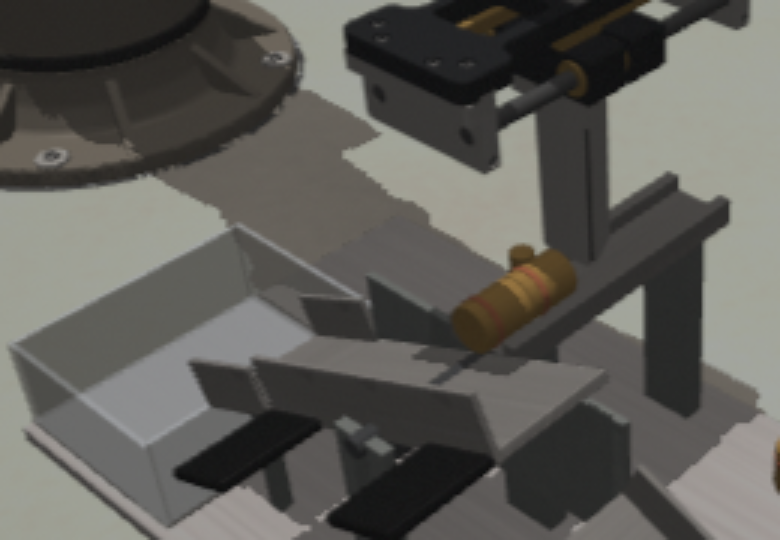

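The two caps now touch and move as one, with the front one overhanging the shelf end at (480,325) in the crop. I'll carry on.

>>> {"fn": "drive_tool", "kwargs": {
  "series": [
    {"xyz": [0.4, 0, 0], "turn": 0},
    {"xyz": [0.4, 0, 0], "turn": 0},
    {"xyz": [0.4, 0, 0], "turn": 0},
    {"xyz": [0.4, 0, 0], "turn": 0},
    {"xyz": [0.4, 0, 0], "turn": 0},
    {"xyz": [0.3, 0, 0], "turn": 0},
    {"xyz": [0.2, 0, 0], "turn": 0},
    {"xyz": [0, 0, 0], "turn": 0},
    {"xyz": [0, 0, 0], "turn": 0}
  ]
}}

```text
t: 11.32
eef_pos: [0.5578, -0.097, 0.1605]
eef_rot: [-90.0, 0.0, -89.7]
force: [-0.0, 0.8, -0.1]
finger_gap: 0.0006
```

Run:
```python
from h import *
from bench import arm
import cv2
s=arm.sense();print(s["t"],dv(s["eef_pos"]),s["eef_rot"],s["force"],s["finger_gap"])
a=viewer.camera("scene")[150:330,80:340]
cv2.imwrite("pics/j1.png",cv2.resize(a,None,fx=3,fy=3))
```

```text
11.325 [-11.    0.2 160.5] [-9.00022892e+01  5.41395465e-03 -8.96656031e+01] [-0.04597248  0.84830098 -0.06084748] 0.0006432186776488036
```

View pics/j1.png

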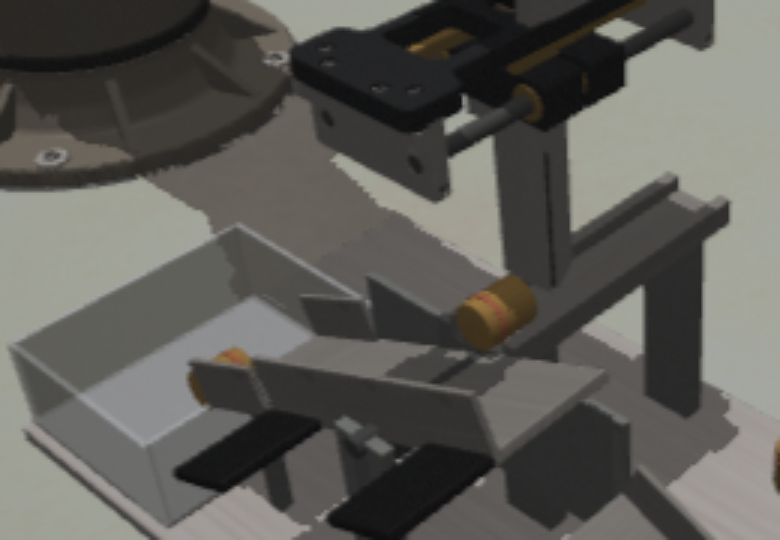

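The front cap is already running down the chute at (225,375). I'll push the rear one off the same way.

>>> {"fn": "drive_tool", "kwargs": {
  "series": [
    {"xyz": [0.3, 0, 0], "turn": 0},
    {"xyz": [0.4, 0, 0], "turn": 0},
    {"xyz": [0.4, 0, 0], "turn": 0},
    {"xyz": [0.4, 0, 0], "turn": 0},
    {"xyz": [0.4, 0, 0], "turn": 0},
    {"xyz": [0.4, 0, 0], "turn": 0},
    {"xyz": [0.4, 0, 0], "turn": 0},
    {"xyz": [0.3, 0, 0], "turn": 0},
    {"xyz": [0, 0, 0], "turn": 0},
    {"xyz": [0, 0, 0], "turn": 0},
    {"xyz": [0, 0, 0], "turn": 0},
    {"xyz": [0, 0, 0], "turn": 0}
  ]
}}

```text
t: 12.88
eef_pos: [0.558, -0.127, 0.1605]
eef_rot: [-90.0, 0.0, -89.7]
force: [-0.1, -0.5, 0.8]
finger_gap: 0.0003
```

Run:
```python
from h import *
from bench import arm
import cv2
s=arm.sense();print(s["t"],dv(s["eef_pos"]),s["eef_rot"],s["force"],s["finger_gap"])
a=viewer.camera("scene")[150:330,80:340]
cv2.imwrite("pics/k1.png",cv2.resize(a,None,fx=3,fy=3))
```

```text
12.875 [ 19.    0.2 160.5] [-9.00006440e+01  3.77542633e-03 -8.96627799e+01] [-0.07182315 -0.50700477  0.78172652] 0.0002532316252550522
```

View pics/k1.png

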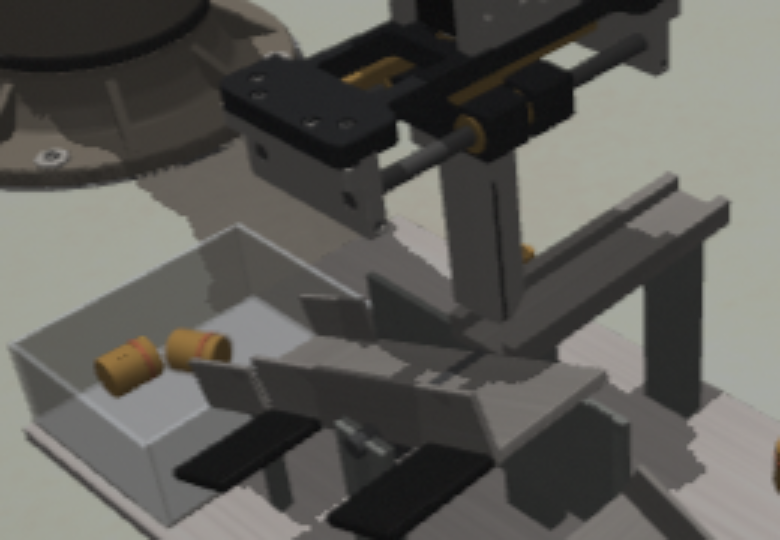

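Both caps are in the tub, at (130,365) and (198,350) in the crop. I'll lift clear and do a last check.

>>> {"fn": "drive_tool", "kwargs": {
  "series": [
    {"xyz": [0, -1, 0], "turn": 0},
    {"xyz": [0, -2.5, 0], "turn": 0},
    {"xyz": [0, -3, 0], "turn": 0},
    {"xyz": [0, -3, 0], "turn": 0},
    {"xyz": [0, -2, 0], "turn": 0},
    {"xyz": [0, 0, 0], "turn": 0},
    {"xyz": [0, 0, 0], "turn": 0},
    {"xyz": [0, 0, 0], "turn": 0},
    {"xyz": [0, 0, 0], "turn": 0}
  ]
}}

```text
t: 14.05
eef_pos: [0.5578, -0.127, 0.2749]
eef_rot: [-90.1, 0.0, -89.7]
force: [-0.3, -0.2, -0.2]
finger_gap: 0.0008
```

Run:
```python
from h import *
from bench import arm
import cv2
s=arm.sense();print(s["t"],dv(s["eef_pos"]),s["force"])
cv2.imwrite("pics/l1.png",viewer.camera("scene"));cv2.imwrite("pics/l2.png",viewer.camera("wrist"))
```

```text
14.05 [ 19.1  -0.  274.9] [-0.27032846 -0.20699007 -0.19902716]
```

View pics/l1.png

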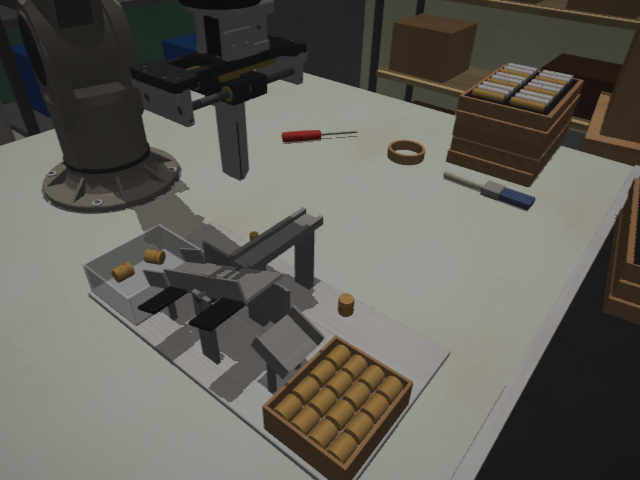

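View pics/l2.png

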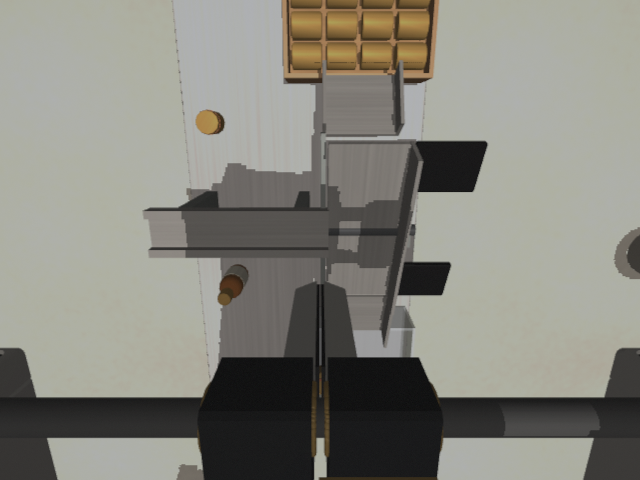

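The two caps rest in the tub at (123,271) and (155,257). The gate is still tipped to the tub with its tabs unmoved, the shelf is empty, and the vial and spare cap are standing where they were. The gripper is clear, so I'll hand the job in.

```bash
python3 -c "
from bench import close_job
print(close_job())"
```

```text
the job is handed in; nothing more can be done
None
```

The job is done and handed in after about 14 s on the robot's clock. Both gold caps are in the clear tub, and the gate is still tipped fully to it.

- **Gate:** I pressed the raised tub tab down with the shut fingertips. The force rose to about 33 N with almost no further travel, which showed the hard stop. After lifting off, the tabs' image positions matched the +0.4 rad prediction, within the 3 px offset seen throughout.
- **Caps:** I pushed the rear cap slowly along the shelf, and it pushed the front one ahead of it. Both ran over the gate and down the chute without being lifted.
- **Last pictures:** the shelf was empty, and the vial and spare cap were still standing in place. The gripper was about 75 mm above the highest part of the diverter, reading about zero force.

One move call was refused because its rows lacked "turn"; nothing moved, and I sent it again. No check failed. The only disagreement was the 2–3 mm difference between the top and scene views, about the stated calibration error.

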